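Lock a sample cookie in the thumb-latch tin

TASK

Keep back a sample: press down the thumb tab on the front of the flat square tin so that its sprung lid pops open, lay the rounded oblong cookie (not the heart) flat inside, and push the lid down again until the latch snaps over it and holds it shut. The tin is delicate: feel your way and press gently, never with more than about 20 N on the tab or lid, and do not drop the cookie in from a height. Leave the other small things where they are.

Things in the scene. Friction and masses are not known exactly. Their poses are not given: they have to be found in the camera images.
- sample_tin: square flip-lid tin (grey plastic box, white lid, steel latch) in a fixed grey base tray 132x132x28 mm. Origin: under its middle, on the table; x axis from the latch (front, -x, towards the robot) to the lid hinge (back, +x); z up. Packing under the box lifts it by a hidden 0 to 20 mm, so all heights are found by touch. Box: 120x120 mm, inside 112x112 mm, floor 25 to 45 mm, rim 60 to 80 mm above the table.
- tin_latch (a joint): angle of the sprung latch rocker with its ribbed steel thumb tab: 0 = home; about 0.14 = hook lets go (tab down 6 mm, 5 to 8 N); 0.19 = rigid stop (8 to 9 mm). Tab: 36 mm wide (tin's y), reaching from 74 to 122 mm from the tin's middle towards -x, its top 51 to 71 mm above the table. Press straight down at 110 mm; the lid swings up and back, clear of the hand. It springs home when released.
- tin_lid (a joint): lid angle about its hinge axis (tin's y; 62 mm from the tin's middle towards +x, 62 to 82 mm above the table): 0 = flat on the rigid rim; 0.01 = held shut by the hook; 1.85 = fully open, at its stop, leaning back past upright. A weak spring opens it (under 2 N to swing it down). From 0.1 down to 0.01 it must also force the hook aside: about 8 N more, 97 mm from the hinge; then it clicks.
- tin_front (a point): fixed point on the table's height, 97 mm from the hinge axis (35 mm from the tin's middle towards -x), straight below the place where the shut lid is best pressed. Lid: 120 mm wide, 6 mm thick, its front edge 122 mm from the hinge, its top 66.5 to 86.5 mm above the table when shut. The latch hook rises 20 mm above the rim in front, 63 to 75 mm from the tin's middle, 24 mm wide: press behind it.
- oval_cookie_center (a point): centre (4 mm up) of the rounded oblong baked cookie, the one to be stored: 34 mm (its x) x 52 mm (its y) x 8 mm, flat on the table; z up. Grasp across its 34 mm width from above with the fingertips almost on the table.
- oval_cookie: the same oblong cookie; origin under its middle.
- heart_cookie: the flat heart-shaped baked cookie, 51x57x8 mm; a bystander. Origin under its middle, z up.
- cup: small plain measuring cup, 55 mm wide, 40 mm tall; a bystander. Origin under its middle.
- date_stamp: upright hand stamp with a knob handle, 26x44x70 mm; a bystander. Origin under its middle.
- marker: marker pen lying on the table, 135 mm long along its y axis, 17 mm thick; a bystander. Origin under its middle.
- timer: round white kitchen timer, 66 mm wide, 38 mm tall; a bystander. Origin under its middle.
Mind the look-alikes: they are no part of the job. What is shaped like the oval_cookie but purple is not meant.

How it is judged:
On the way, in this order (a step that is already met when the one before it is completed fails the run):
1. the latch is let go and the lid stands open, the cookie still outside (value of joint tin_lid above 1.3 rad and horizontal distance between oval_cookie_center and sample_tin above 0.09 m), for 0.2 s.
2. the cookie lies flat inside the open tin, released (x of oval_cookie_center in the frame of sample_tin between -0.052 and 0.052 m and y of oval_cookie_center in the frame of sample_tin between -0.052 and 0.052 m and z of oval_cookie_center in the frame of sample_tin below 0.058 m and angle between oval_cookie_center's own z axis and vertical below 0.35 rad and contact force between oval_cookie and the fingers below 0.1 N and value of joint tin_lid above 0.6 rad), for 0.2 s.
At the end, for the whole second after the job is handed in: The lid is shut and held by the latch (lid angle under 0.03 rad, latch back home under 0.03 rad) with the oblong cookie at rest flat inside (within 20 degrees of level, on the floor), and nothing pressed on (value of joint each of tin_lid, tin_latch below 0.03 rad and x of oval_cookie_center in the frame of sample_tin between -0.052 and 0.052 m and y of oval_cookie_center in the frame of sample_tin between -0.052 and 0.052 m and z of oval_cookie_center in the frame of sample_tin below 0.058 m and angle between oval_cookie_center's own z axis and vertical below 0.35 rad and contact force between oval_cookie and the fingers below 0.1 N and linear speed of oval_cookie below 0.02 m/s); the robot touches nothing.
It fails at once if the robot presses on any part of the tin, its tab or lid with more than 25 N (contact force between sample_tin and the fingers above 25 N or contact force between sample_tin and the arm above 25 N).
It fails at once if the cookie is dropped from a height (falls faster than 0.9 m/s, about 40 mm, free of the fingers) (linear speed of oval_cookie above 0.9 m/s and contact force between oval_cookie and the fingers below 0.05 N).
It fails at once if a bystander (heart cookie, cup, stamp, marker, timer) is shifted by more than 30 mm (distance of any of heart_cookie, cup, date_stamp, marker, timer from where it was at the start of the episode above 0.03 m).
It also fails if it takes over 72 s, if anything falls off the work surface, if the arm or the gripper's body presses on something with over 40 N, if the wrist force passes 120 N, or if a joint passes its speed limit or range.

ROBOT

A 7-joint arm with a two-finger parallel gripper is mounted at the origin on a cart in front of the work surface, level with it; the furniture and walls round the work are solid. World frame = base frame: x ahead of the robot, y to its left, z up, the work surface at z = 0. Lengths are in m, angles in rad, forces in N, time in s.
With the tool pointing down it reaches from about 0.425 to 0.875 m from the base axis. Payload 9.9 kg.
Tool frame: the origin (TCP) lies between the finger pads; the fingertips stand 14 mm ahead of it and the grasp point (between the pads) lies 5 mm behind it (env.finger_overhang is the distance from the TCP to the fingertips, in m); z points along the fingers, y is the direction in which the jaws open and shut (so a half turn about z gives the same grasp; the last joint's range is limited). The gripper opens to 85 mm and grips with 20 to 120 N. Pads are 22 mm wide; open, the fingers measure 114 mm over their backs; the gripper's body (76 mm by 85 mm) begins 54 mm behind the grasp point. The pads swing forward as they close: fully open they stand 13 mm farther back than shut.
Start: joints at [1.126, 0.576, 0.025, 1.437, -0.015, 1.129, -0.057], TCP at [0.238, -0.632, 0.245] pointing down, gripper open.
Joint ranges: [-2.76, 2.76], [-0.34, 2.15], [-1.52, 1.57], [0.19, 2.46], [-1.09, 4.23], [0.17, 1.99], [-2.82, 2.82]. Speed limits (rad/s): [2.22, 2.22, 3.01, 3.01, 3.14, 3.14, 3.14].

INTERFACE

Orientations are given as a unit quaternion [x, y, z, w].
In Python, from bench import env gives the robot as it stands.
- The arm moves only by the tool step_arm, never from a script. Its argument "deltas" is a list of rows, each a list of 7 numbers: the opening in per cent of the stroke, from 0 (shut) to 100 (fully open), then the shift along the world's x, y, z in m, then the turn, a rotation vector about the world's x, y, z in rad. A call has 1 to 5 rows; each row is the pose to reach, as a shift and turn from the pose commanded when the call began; what a row does not reach only later rows make up. A row lasts 1/12 s, in which the tool goes at most 41.7 mm and 7.16 degrees, less where a joint would pass 70% of its speed; a pose out of reach is approached as far as the arm can. A call with a gripper value outside its range is refused whole. The fingers move at their own pace and stop on an object; "grip_force" is the grip in N (left out, the last holds). Time passes only in rows, so rows that repeat a pose let the fingers close. It gives the time, the measured TCP pose, the force and the opening at its end, in the units of the state.
- env.sense(): the state, without advancing time (a new reading comes with each control period).
- env.grab_frame(name): name is "side" or "top"; returns a dict with "color" (400x640x3 uint8, blue, green, red), "fx", "fy", "cx", "cy" (pixels), "origin" and "orientation" of the camera in the world. Camera axes: x right, y down, z forward; pixel columns grow to the right and rows downward; lengths in m; the calibration is good to about 2 mm. A picture is of the moment at which its call begins. There is no depth.
- env.job_done(): hands the job in, once; it reports no verdict.
The state is a dict: "time_s": time; "joint_pos": joint angles; "joint_vel": joint speeds; "effort": joint torques, N m; "eef_pos": TCP position; "eef_rot": TCP orientation; "wrist_force": force on the tool from outside, world axes, zero at the start; "moment": the same for the moment, N m; "width": opening from 0.0 (shut) to 1.0 (fully open).
Only numpy, scipy, OpenCV 4.12 (cv2) and the standard library are available. Lean on these libraries where they do the work, as an engineer would, in place of code of your own. Each camera call takes 0.05 s, during which the arm holds its last target.

## Working session

There is one attempt and no reset: what is moved stays moved. The work goes in short steps, Python scripts to look and compute and a tool call to move; the robot and the scene stay as the last step left them, time stands still between calls to the robot, and variables do not carry over. Pictures are saved under pics/ and viewed, and the job is handed in when it is done.

Besides the shell and the picture viewer there is one more tool, called after "Request:" as name(argument=value, ...) on one line, values as JSON. step_arm: Moves the arm, as the interface text tells. Its arguments: {"type":"object","properties":{"deltas":{"type":"array","items":{"type":"array","items":{"type":"number"}}},"grip_force":{"type":"number"}},"required":["deltas"]}

```bash
mkdir -p pics; ls; python3 - <<'E'
from bench import env
import cv2
s=env.sense();print(s)
print(env.finger_overhang)
for n in("top","side"):
    f=env.grab_frame(n);cv2.imwrite(f"pics/{n}0.png",f["color"]);print({k:v for k,v in f.items() if k!="color"})
E
```

```text
pics
{'time_s': 0.0, 'joint_pos': array([ 1.12617999,  0.57654892,  0.02483241,  1.43793383, -0.0149709 ,
        1.12900694, -0.05651707]), 'joint_vel': array([ 0.0012632 , -0.00128096, -0.0009067 , -0.00070543,  0.00102618,
        0.00152756,  0.00114623]), 'effort': array([ 2.47392936e-04, -7.65752506e+01,  2.25062102e+00, -2.85970312e+01,
        1.54412363e-02,  1.28063545e-02,  1.17906256e-05]), 'eef_pos': array([ 0.23814634, -0.63111745,  0.24442198]), 'eef_rot': array([ 9.83766683e-01,  1.79450214e-01, -2.07599297e-04, -8.30781419e-04]), 'wrist_force': array([ 0.46967559,  0.78850143, -0.3451713 ]), 'moment': array([ 0.01678833, -0.0089539 , -0.04641591]), 'width': 1.0007884677065564}
0.014
{'fx': 416.41199545433454, 'fy': 416.41199545433454, 'cx': 327.02086297997056, 'cy': 197.57830928464082, 'origin': array([ 0.37119441, -0.0134438 ,  1.01928275]), 'orientation': array([ 0.70730311, -0.7034547 ,  0.04214775, -0.055654  ])}
{'fx': 450.2555426696864, 'fy': 450.2555426696864, 'cx': 318.8320512340179, 'cy': 194.58976640651653, 'origin': array([-5.97363154e-04,  8.74275272e-01,  4.89400757e-01]), 'orientation': array([-0.20773838,  0.80138761, -0.53920798,  0.15452321])}
```

View pics/top0.png

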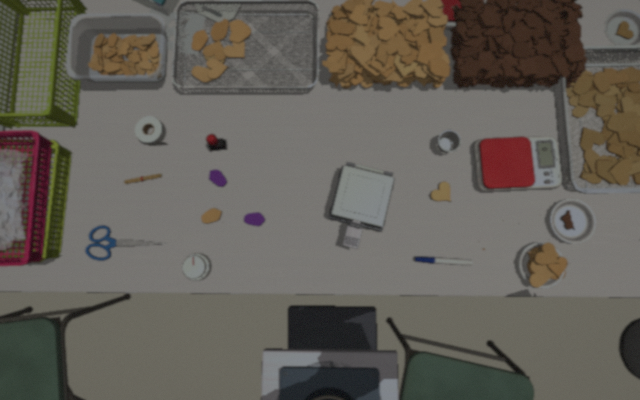

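View pics/side0.png

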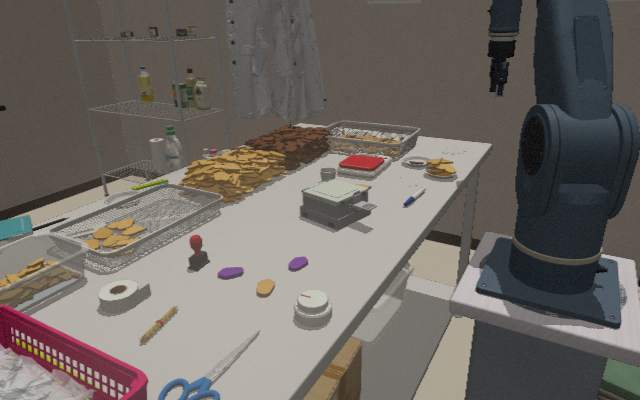

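Top view: the tan rounded oblong is at (211,215), with two purple look-alikes at (218,178) and (254,219). The tan heart is at (441,192). The tin is at (362,195), with its tab at (351,236). I choose the tan one at (211,215) and will check it in a close crop.

```bash
cat > h.py <<'E'
import numpy as np,cv2
from bench import env
from scipy.spatial.transform import Rotation as R
def ray(f,u,v,z):
    d=R.from_quat(f["orientation"]).apply([(u-f["cx"])/f["fx"],(v-f["cy"])/f["fy"],1.])
    o=f["origin"];return o+d*(z-o[2])/d[2]
def proj(f,p):
    c=R.from_quat(f["orientation"]).inv().apply(np.array(p)-f["origin"])
    return c[0]/c[2]*f["fx"]+f["cx"],c[1]/c[2]*f["fy"]+f["cy"]
def snap(n,name):
    f=env.grab_frame(n);cv2.imwrite(f"pics/{name}.png",f["color"]);return f
E
python3 - <<'E'
from h import *
f=snap("top","t1");im=f["color"];g=snap("side","s1");im2=g["color"]
def orange(im):
    h=cv2.cvtColor(im,cv2.COLOR_BGR2HSV);return cv2.inRange(h,(8,80,80),(25,255,255))
for fr,box in((f,(195,200,230,230)),(g,(250,275,280,300)),(f,(425,175,460,210))):
    m=orange(fr["color"]);M=np.zeros_like(m);x0,y0,x1,y1=box;M[y0:y1,x0:x1]=m[y0:y1,x0:x1]
    c=max(cv2.findContours(M,0,cv2.CHAIN_APPROX_NONE)[0],key=cv2.contourArea)
    P=np.argwhere(M>0)[:,::-1]
    W=np.array([ray(fr,u,v,.006)[:2] for u,v in P]).astype(np.float32)
    mu=W.mean(0);w,V=np.linalg.eigh(np.cov(W.T));r=cv2.minAreaRect(W)
    print("ctr",mu,"long ax deg",np.degrees(np.arctan2(V[1,1],V[0,1])),np.sqrt(w)*4,r)
# lid
hsv=cv2.cvtColor(im,cv2.COLOR_BGR2HSV)
print(hsv[195,362],hsv[195,420],hsv[238,351])
a=cv2.resize(im[150:260,310:420],None,fx=5,fy=5,interpolation=cv2.INTER_CUBIC)
b=cv2.resize(im[160:240,190:270],None,fx=3,fy=3,interpolation=cv2.INTER_CUBIC)
o=np.zeros((550,800,3),np.uint8);o[:550,:550]=a;o[:240,555:795]=b
c=cv2.resize(im2[170:230,290:380],None,fx=2.6,fy=2.6);o[250:250+c.shape[0],555:555+c.shape[1]]=c
cv2.imwrite("pics/crop1.png",cv2.convertScaleAbs(o,alpha=1.4))
E
```

```text
ctr [0.4664554 0.2910363] long ax deg 114.04670850240473 [0.03144603 0.04947297] ((0.46674707531929016, 0.29112645983695984), (0.03203975781798363, 0.04424821585416794), 0.3011520206928253)
ctr [0.46861205 0.2920505 ] long ax deg 118.55483147153738 [0.0327607  0.05717613] ((0.4674498736858368, 0.2931555509567261), (0.030908798798918724, 0.057890452444553375), 35.389259338378906)
ctr [ 0.52654606 -0.2736312 ] long ax deg 134.20165864297877 [0.04056769 0.05473647] ((0.5298477411270142, -0.27034035325050354), (0.043922971934080124, 0.04534222185611725), 88.4212646484375)
[ 72   9 135] [ 18  11 121] [165   5 101]
```

View pics/crop1.png

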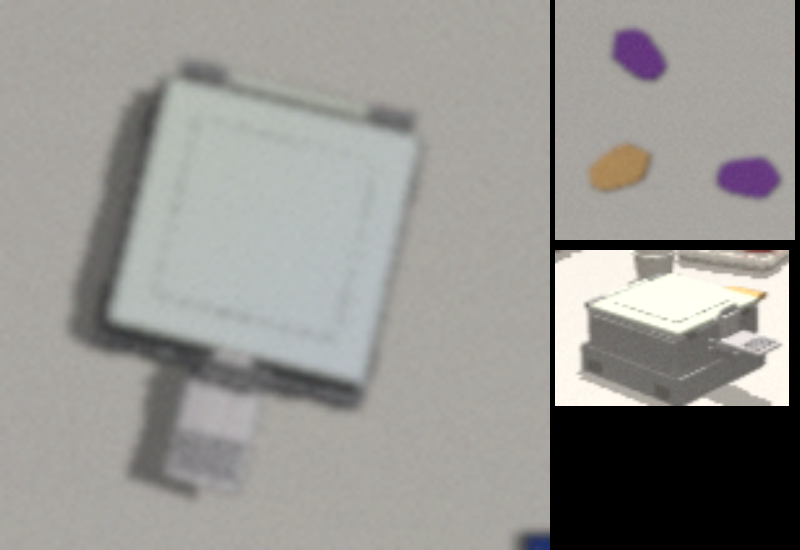

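```bash
python3 - <<'E'
from h import *
f=env.grab_frame("top");g=env.grab_frame("side")
C=[(343.6,166.4),(393.6,177.6),(382.4,227),(331.6,214.4)]
for z in(.066,.076,.086):
    W=np.array([ray(f,*c,z)[:2] for c in C]);s=[np.linalg.norm(W[i]-W[(i+1)%4]) for i in range(4)]
    mid=(W[0]+W[1])/2-(W[2]+W[3])/2
    # axis x from diag-averaged
    e=(W[0]-W[3]+W[1]-W[2])
    e2=(W[0]-W[1]+W[3]-W[2]);a1=np.arctan2(e[1],e[0]);a2=np.arctan2(e2[1],e2[0])-np.pi/2
    print(z,W.mean(0),np.round(s,4),np.degrees([a1,a2]))
    print('  side proj',[np.round(proj(g,[*w,z]),1) for w in W])
o=cv2.resize(g["color"][165:245,290:390],None,fx=8,fy=7,interpolation=cv2.INTER_CUBIC)
cv2.imwrite("pics/crop2.png",o)
E
```

```text
0.066 [ 0.50766475 -0.07727425] [0.1189 0.1179 0.1196 0.1159] [-13.51998784 -13.21709662]
  side proj [array([304.2, 192.9]), array([334.6, 180.5]), array([368.9, 190.5]), array([338.2, 204.3])]
0.076 [ 0.50623317 -0.07660466] [0.1177 0.1167 0.1183 0.1147] [-13.51998784 -13.21709662]
  side proj [array([304.8, 189.4]), array([334.9, 177.3]), array([369. , 187.1]), array([338.5, 200.5])]
0.086 [ 0.50480158 -0.07593507] [0.1164 0.1155 0.117  0.1135] [-13.51998784 -13.21709662]
  side proj [array([305.3, 185.9]), array([335.2, 174.1]), array([369.2, 183.6]), array([338.9, 196.7])]
```

View pics/crop2.png

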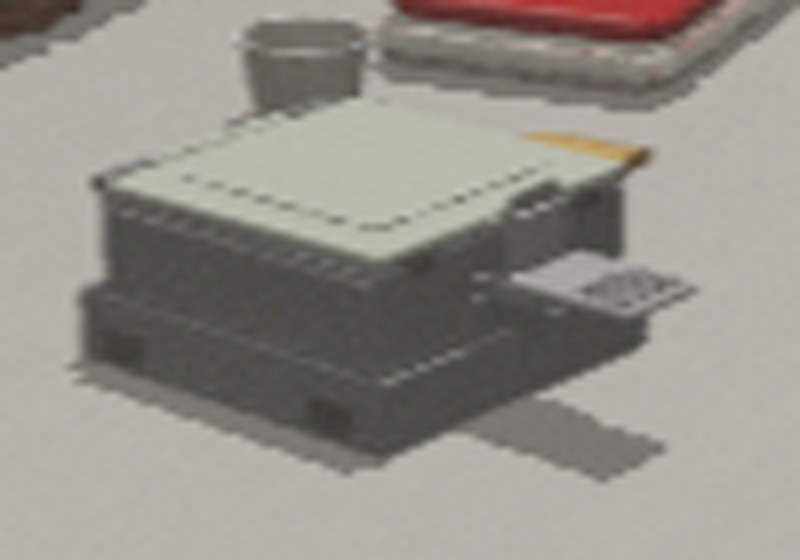

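Request:
step_arm(deltas=[[0, 0.007, 0.023, 0, 0, 0, 0.102], [0, 0.014, 0.046, 0, 0, 0, 0.204], [0, 0.02, 0.07, 0, 0, 0, 0.306], [0, 0.027, 0.093, 0, 0, 0, 0.408], [0, 0.034, 0.116, 0, 0, 0, 0.51]], grip_force=20)

```text
time_s: 0.72
eef_pos: [0.2725, -0.5144, 0.2453]
eef_rot: [0.906, 0.424, -0.0, 0.0]
wrist_force: [0.3, -0.8, -0.0]
width: 0.296
```

Request:
step_arm(deltas=[[0, 0.007, 0.023, 0, 0, 0, 0.102], [0, 0.014, 0.046, 0, 0, 0, 0.204], [0, 0.02, 0.07, 0, 0, 0, 0.306], [0, 0.027, 0.093, 0, 0, 0, 0.408], [0, 0.034, 0.116, 0, 0, 0, 0.51]])

```text
time_s: 1.13
eef_pos: [0.3064, -0.3984, 0.2454]
eef_rot: [0.769, 0.639, -0.0, 0.0]
wrist_force: [0.3, -0.9, 0.2]
width: 0.002
```

Request:
step_arm(deltas=[[0, 0.007, 0.023, 0, 0, 0, 0.102], [0, 0.014, 0.046, 0, 0, 0, 0.204], [0, 0.02, 0.07, 0, 0, 0, 0.306], [0, 0.027, 0.093, 0, 0, 0, 0.408], [0, 0.034, 0.116, 0, 0, 0, 0.51]])

```text
time_s: 1.55
eef_pos: [0.3404, -0.2824, 0.2454]
eef_rot: [0.583, 0.812, -0.0, 0.0]
wrist_force: [0.5, -0.3, -0.5]
width: -0.001
```

Request:
step_arm(deltas=[[0, 0.007, 0.023, 0, 0, 0, 0.102], [0, 0.014, 0.046, 0, 0, 0, 0.204], [0, 0.02, 0.07, 0, 0, 0, 0.306], [0, 0.027, 0.093, 0, 0, 0, 0.408], [0, 0.034, 0.116, 0, 0, 0, 0.51]])

```text
time_s: 1.97
eef_pos: [0.3744, -0.1665, 0.2455]
eef_rot: [0.36, 0.933, -0.0, 0.0]
wrist_force: [-0.0, -0.6, -0.8]
width: 0.0
```

Request:
step_arm(deltas=[[0, 0.007, 0.023, 0, 0, 0, 0.102], [0, 0.014, 0.046, 0, 0, 0, 0.204], [0, 0.02, 0.07, 0, 0, 0, 0.306], [0, 0.027, 0.093, 0, 0, 0, 0.408], [0, 0.034, 0.116, 0, 0, 0, 0.51]])

```text
time_s: 2.38
eef_pos: [0.4085, -0.0505, 0.2455]
eef_rot: [0.113, 0.994, -0.0, 0.0]
wrist_force: [1.1, -0.9, -0.0]
width: -0.001
```

```bash
cat >> h.py <<'E'
def st():
    s=env.sense();r=R.from_quat(s["eef_rot"]).as_matrix()
    print("t",round(s["time_s"],2),"pos",np.round(s["eef_pos"],4),"jawdeg",round(np.degrees(np.arctan2(r[1,1],r[0,1])),2),"z",np.round(r[:,2],3),"F",np.round(s["wrist_force"],2),"w",round(s["width"],3));print("q",np.round(s["joint_pos"],2));return s
E
python3 - <<'E'
from h import *
st()
f=snap("top","t2");g=snap("side","s2")
for i,p in enumerate([(343,245),(358,248)]): print(ray(f,*p,.055))
o=np.vstack([cv2.resize(f["color"][130:270,280:440],(640,560)) ]);cv2.imwrite("pics/c3.png",o)
E
```

```text
t 2.38 pos [ 0.4085 -0.0505  0.2455] jawdeg 77.05 z [ 0.001 -0.    -1.   ] F [ 1.07 -0.86 -0.05] w -0.001
q [ 0.65  0.24 -0.78  2.06  0.22  0.91  1.09]
[ 0.39551581 -0.03202971  0.055     ]
[ 0.3888846  -0.06646809  0.055     ]
```

View pics/c3.png

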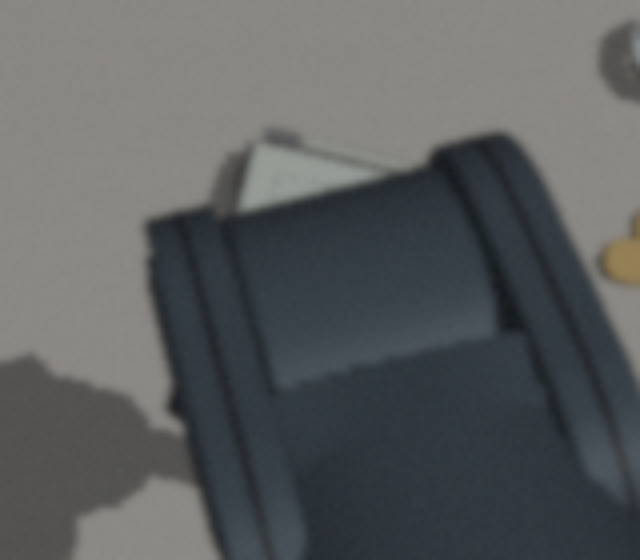

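The tool is above the tab; in the crop the arm hides the tab and most of the lid. Now lowering towards the tab, whose top I estimate at z ≈ 0.055.

Request:
step_arm(deltas=[[0, -0.008, -0.001, -0.03, 0, 0, 0], [0, -0.008, -0.001, -0.06, 0, 0, 0], [0, -0.008, -0.001, -0.09, 0, 0, 0], [0, -0.008, -0.001, -0.12, 0, 0, 0], [0, -0.008, -0.001, -0.145, 0, 0, 0]])

```text
time_s: 2.9
eef_pos: [0.3996, -0.0533, 0.0987]
eef_rot: [0.116, 0.993, -0.0, -0.0]
wrist_force: [1.1, 0.2, -0.4]
width: 0.001
```

Request:
step_arm(deltas=[[0, 0, 0, -0.005, 0, 0, 0], [0, 0, 0, -0.01, 0, 0, 0], [0, 0, 0, -0.015, 0, 0, 0], [0, 0, 0, -0.015, 0, 0, 0]])

```text
time_s: 3.23
eef_pos: [0.4007, -0.0528, 0.0856]
eef_rot: [0.115, 0.993, -0.0, 0.0]
wrist_force: [0.3, -0.2, -0.1]
width: -0.002
```

```bash
python3 - <<'E'
from h import *
st()
f=snap("top","t3");g=snap("side","s3")
cv2.imwrite("pics/c4.png",cv2.resize(g["color"][120:250,270:430],(800,600),interpolation=cv2.INTER_CUBIC))
E
```

```text
t 3.23 pos [ 0.4007 -0.0528  0.0856] jawdeg 76.74 z [ 0.001 -0.    -1.   ] F [ 0.33 -0.22 -0.07] w -0.002
q [ 0.42  0.49 -0.57  2.3   0.57  0.49  0.74]
```

View pics/c4.png

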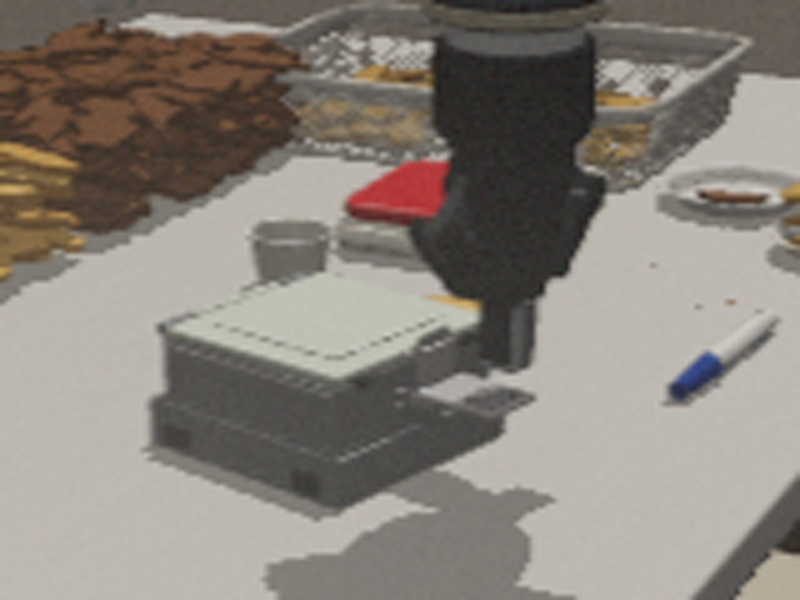

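The fingers are above the ribbed part of the tab (about (505,390) in the crop). Now feeling downwards.

Request:
step_arm(deltas=[[0, 0, 0, -0.003, 0, 0, 0], [0, 0, 0, -0.006, 0, 0, 0], [0, 0, 0, -0.009, 0, 0, 0], [0, 0, 0, -0.011, 0, 0, 0], [0, 0, 0, -0.012, 0, 0, 0]])

```text
time_s: 3.75
eef_pos: [0.4002, -0.0525, 0.073]
eef_rot: [0.115, 0.993, -0.0, -0.0]
wrist_force: [-0.3, -0.3, 0.4]
width: -0.002
```

Request:
step_arm(deltas=[[0, 0, 0, -0.001, 0, 0, 0], [0, 0, 0, -0.002, 0, 0, 0], [0, 0, 0, -0.003, 0, 0, 0]])

```text
time_s: 4.0
eef_pos: [0.4003, -0.0525, 0.0702]
eef_rot: [0.115, 0.993, 0.0, -0.0]
wrist_force: [1.1, -0.1, 0.6]
width: -0.001
```

Request:
step_arm(deltas=[[0, 0, 0, -0.001, 0, 0, 0], [0, 0, 0, -0.002, 0, 0, 0]])

```text
time_s: 4.17
eef_pos: [0.4001, -0.0525, 0.0682]
eef_rot: [0.115, 0.993, -0.0, -0.0]
wrist_force: [-2.3, 1.0, 2.1]
width: 0.007
```

Request:
step_arm(deltas=[[0, 0, 0, -0.001, 0, 0, 0], [0, 0, 0, -0.002, 0, 0, 0], [0, 0, 0, -0.003, 0, 0, 0]])

```text
time_s: 4.42
eef_pos: [0.3997, -0.0524, 0.0651]
eef_rot: [0.115, 0.993, -0.0, -0.0]
wrist_force: [-4.3, 1.9, 4.5]
width: 0.001
```

Request:
step_arm(deltas=[[0, 0, 0, -0.001, 0, 0, 0], [0, 0, 0, -0.002, 0, 0, 0]])

```text
time_s: 4.58
eef_pos: [0.3997, -0.0525, 0.0631]
eef_rot: [0.115, 0.993, -0.0, -0.0]
wrist_force: [-4.5, 2.8, 5.2]
width: -0.001
```

Request:
step_arm(deltas=[[0, 0, 0, -0.001, 0, 0, 0], [0, 0, 0, -0.001, 0, 0, 0]])

```text
time_s: 4.75
eef_pos: [0.3996, -0.0525, 0.062]
eef_rot: [0.115, 0.993, -0.0, -0.001]
wrist_force: [-4.9, 1.5, 5.0]
width: -0.002
```

```bash
python3 - <<'E'
from h import *
st()
g=snap("side","s4")
cv2.imwrite("pics/c5.png",cv2.resize(g["color"][120:250,270:430],(800,600),interpolation=cv2.INTER_CUBIC))
E
```

```text
t 4.75 pos [ 0.3996 -0.0525  0.062 ] jawdeg 76.79 z [-0.001 -0.    -1.   ] F [-4.87  1.51  4.99] w -0.002
q [ 0.37  0.53 -0.51  2.32  0.64  0.43  0.67]
```

View pics/c5.png

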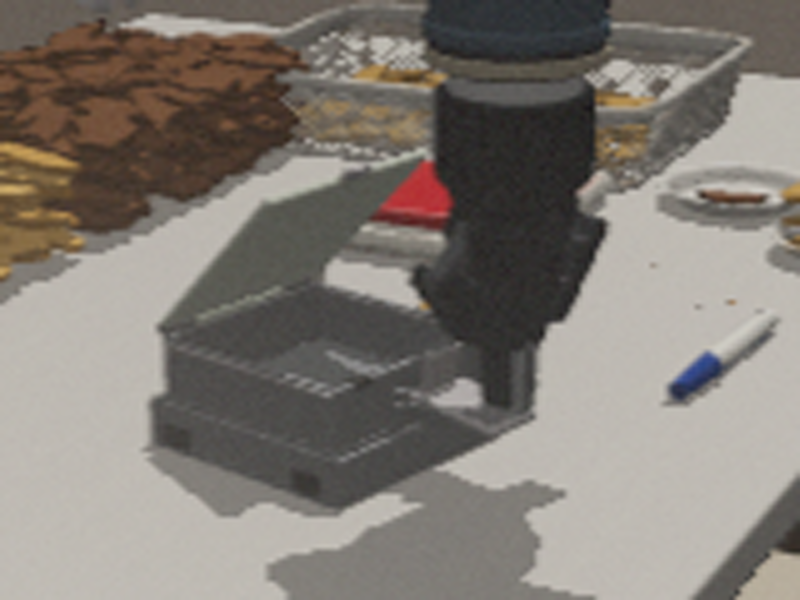

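The lid is swinging up, seen half open in the crop. I'll wait two rows, then retreat upward.

Request:
step_arm(deltas=[[0, 0, 0, 0, 0, 0, 0], [0, 0, 0, 0, 0, 0, 0], [0, 0, 0, 0.01, 0, 0, 0], [0, 0, 0, 0.035, 0, 0, 0], [0, 0, 0, 0.065, 0, 0, 0]])

```text
time_s: 5.22
eef_pos: [0.4001, -0.0522, 0.1272]
eef_rot: [0.115, 0.993, 0.0, -0.001]
wrist_force: [1.6, -0.9, 0.1]
width: 0.002
```

Request:
step_arm(deltas=[[30, 0, 0.01, 0.02, 0, 0, 0], [60, 0.006, 0.04, 0.03, 0, 0, -0.11], [65, 0.013, 0.075, 0.04, 0, 0, -0.22], [65, 0.02, 0.11, 0.045, 0, 0, -0.33], [65, 0.027, 0.145, 0.045, 0, 0, -0.44]])

```text
time_s: 5.63
eef_pos: [0.4289, 0.0938, 0.1737]
eef_rot: [0.333, 0.943, 0.001, 0.002]
wrist_force: [1.4, -0.2, 0.5]
width: 0.649
```

Request:
step_arm(deltas=[[65, 0.008, 0.035, 0, 0, 0, -0.1], [65, 0.016, 0.07, 0, 0, 0, -0.2], [65, 0.024, 0.105, 0, 0, 0, -0.3], [65, 0.032, 0.14, 0, 0, 0, -0.4], [65, 0.04, 0.175, 0, 0, 0, -0.465]])

```text
time_s: 6.05
eef_pos: [0.4682, 0.2695, 0.1723]
eef_rot: [0.54, 0.842, 0.0, 0.001]
wrist_force: [0.9, -0.0, 0.5]
width: 0.655
```

Request:
step_arm(deltas=[[65, 0, 0.02, -0.02, 0, 0, 0], [65, 0, 0.022, -0.03, 0, 0, 0], [65, 0, 0.022, -0.04, 0, 0, 0], [65, 0, 0.022, -0.04, 0, 0, 0]])

```text
time_s: 6.38
eef_pos: [0.4666, 0.2878, 0.1301]
eef_rot: [0.538, 0.843, -0.002, -0.0]
wrist_force: [-0.5, -0.3, -0.4]
width: 0.649
```

```bash
python3 - <<'E'
from h import *
st()
f=snap("top","t5");g=snap("side","s5")
a=cv2.resize(f["color"][150:260,180:420],(800,366));b=cv2.resize(g["color"][130:330,180:440],(300,231))
o=np.zeros((600,800,3),np.uint8);o[:366]=a;o[366:597,:300]=b;
c=cv2.resize(g["color"][230:310,220:320],(288,230));o[366:596,310:598]=c
cv2.imwrite("pics/c6.png",o)
E
```

```text
t 6.38 pos [0.4666 0.2878 0.1301] jawdeg 24.92 z [-0.003 -0.003 -1.   ] F [-0.48 -0.31 -0.38] w 0.649
q [-0.35  0.55 -0.44  1.9   0.33  0.76 -0.53]
```

View pics/c6.png

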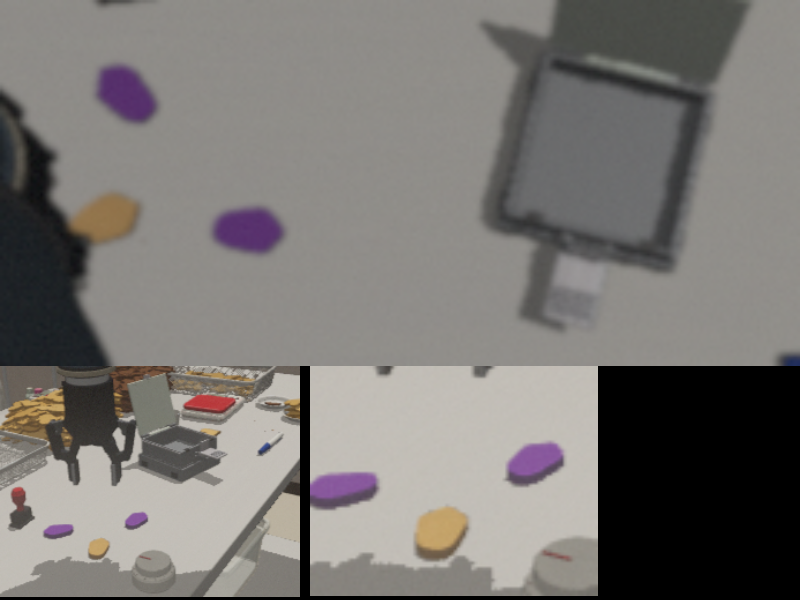

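The lid stands fully open. The tin interior shows at about (605,160) in the crop, and the orange cookie is below the hand. Descending to it.

Request:
step_arm(deltas=[[65, 0, 0.003, -0.03, 0, 0, 0], [65, 0, 0.003, -0.06, 0, 0, 0], [65, 0, 0.003, -0.085, 0, 0, 0], [65, 0, 0.003, -0.095, 0, 0, 0], [65, 0, 0.003, -0.095, 0, 0, 0]])

```text
time_s: 6.9
eef_pos: [0.467, 0.2908, 0.0361]
eef_rot: [0.538, 0.843, -0.001, -0.0]
wrist_force: [0.8, -0.5, -0.2]
width: 0.651
```

```bash
python3 - <<'E'
from h import *
st()
g=snap("side","s6")
cv2.imwrite("pics/c7.png",cv2.resize(g["color"][220:310,210:330],(800,600),interpolation=cv2.INTER_CUBIC))
E
```

```text
t 6.9 pos [0.467  0.2908 0.0361] jawdeg 24.85 z [-0.002 -0.002 -1.   ] F [ 0.76 -0.47 -0.2 ] w 0.651
q [-0.41  0.68 -0.36  1.97  0.43  0.56 -0.62]
```

View pics/c7.png

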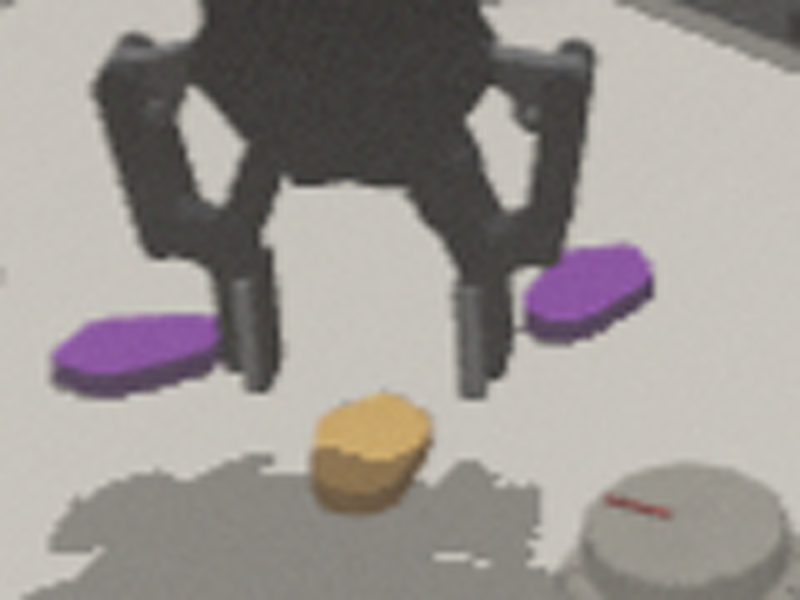

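The open fingers straddle the orange cookie (370,450 in the crop). Lowering, then closing gently.

Request:
step_arm(deltas=[[65, 0, 0, -0.01, 0, 0, 0], [65, 0, 0, -0.016, 0, 0, 0], [65, 0, 0, -0.02, 0, 0, 0], [65, 0, 0, -0.02, 0, 0, 0]], grip_force=20)

```text
time_s: 7.28
eef_pos: [0.4672, 0.2923, 0.017]
eef_rot: [0.538, 0.843, -0.0, 0.0]
wrist_force: [0.6, 0.4, -0.2]
width: 0.65
```

Request:
step_arm(deltas=[[50, 0, 0, 0, 0, 0, 0], [45, 0, 0, 0, 0, 0, 0], [30, 0, 0, 0, 0, 0, 0], [25, 0, 0, 0, 0, 0, 0], [25, 0, 0, 0, 0, 0, 0]])

```text
time_s: 7.7
eef_pos: [0.4675, 0.2926, 0.0178]
eef_rot: [0.538, 0.843, 0.0, 0.0]
wrist_force: [-0.1, -0.6, 6.0]
width: 0.375
```

```bash
python3 - <<'E'
from h import *
st()
g=snap("side","s7")
cv2.imwrite("pics/c8.png",cv2.resize(g["color"][220:310,210:330],(800,600),interpolation=cv2.INTER_CUBIC))
E
```

```text
t 7.7 pos [0.4675 0.2926 0.0178] jawdeg 24.93 z [ 0.001  0.    -1.   ] F [-0.11 -0.56  5.95] w 0.375
q [-0.43  0.71 -0.33  1.98  0.45  0.52 -0.64]
```

View pics/c8.png

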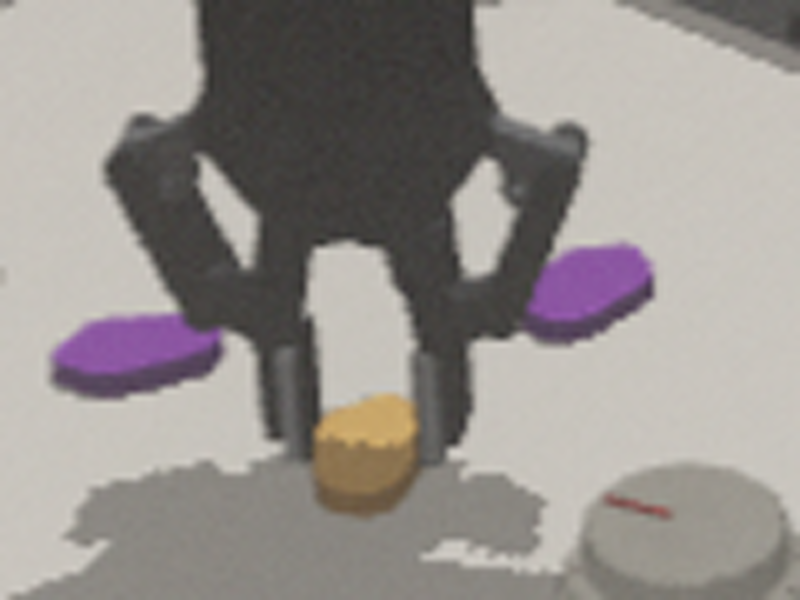

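The cookie is held at width 0.375 (≈32 mm), with the tips just touching the table. Lifting and carrying.

Request:
step_arm(deltas=[[20, 0, 0, 0.004, 0, 0, 0], [20, 0, 0, 0.02, 0, 0, 0], [20, 0, 0, 0.045, 0, 0, 0], [20, 0, 0, 0.075, 0, 0, 0], [20, 0, 0, 0.105, 0, 0, 0]], grip_force=35)

```text
time_s: 8.17
eef_pos: [0.4668, 0.2922, 0.1232]
eef_rot: [0.538, 0.843, -0.001, -0.0]
wrist_force: [0.8, 0.2, -0.2]
width: 0.36
```

Request:
step_arm(deltas=[[20, 0, 0, 0.03, 0, 0, 0], [20, 0, 0, 0.055, 0, 0, 0], [20, 0, 0, 0.06, 0, 0, 0]])

```text
time_s: 8.42
eef_pos: [0.4685, 0.2937, 0.1866]
eef_rot: [0.538, 0.843, 0.003, 0.001]
wrist_force: [1.5, -0.6, 0.8]
width: 0.363
```

```bash
python3 - <<'E'
from h import *
st()
f=snap("top","t8");g=snap("side","s8")
cv2.imwrite("pics/c9.png",cv2.resize(g["color"][150:310,180:420],(800,534),interpolation=cv2.INTER_CUBIC))
# tin centre from open rim
E
```

```text
t 8.42 pos [0.4685 0.2937 0.1866] jawdeg 24.92 z [ 0.005  0.003 -1.   ] F [ 1.5  -0.64  0.76] w 0.363
q [-0.32  0.48 -0.48  1.84  0.28  0.88 -0.49]
```

View pics/c9.png

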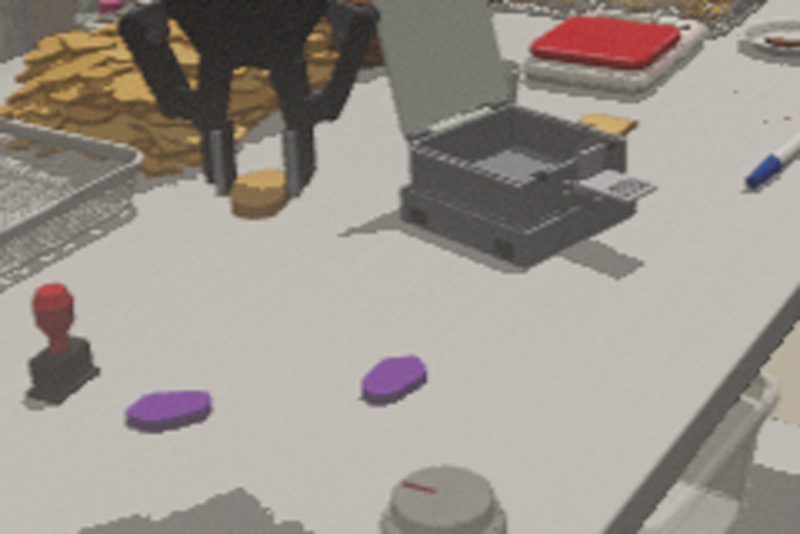

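Request:
step_arm(deltas=[[20, 0.002, -0.025, 0, 0, 0, 0.07], [20, 0.005, -0.055, 0, 0, 0, 0.16], [20, 0.009, -0.09, 0, 0, 0, 0.25], [20, 0.012, -0.125, 0, 0, 0, 0.34], [20, 0.015, -0.16, 0, 0, 0, 0.43]])

```text
time_s: 8.93
eef_pos: [0.4813, 0.1307, 0.1807]
eef_rot: [0.343, 0.939, -0.001, -0.001]
wrist_force: [0.6, 0.0, -0.4]
width: 0.361
```

Request:
step_arm(deltas=[[20, 0.003, -0.035, 0, 0, 0, 0.09], [20, 0.006, -0.07, 0, 0, 0, 0.18], [20, 0.01, -0.105, 0, 0, 0, 0.27], [20, 0.013, -0.14, 0, 0, 0, 0.36], [20, 0.016, -0.17, 0, 0, 0, 0.43]])

```text
time_s: 9.35
eef_pos: [0.4972, -0.0403, 0.1807]
eef_rot: [0.136, 0.991, -0.0, -0.001]
wrist_force: [1.6, 0.2, -0.4]
width: 0.361
```

Request:
step_arm(deltas=[[20, 0, -0.02, 0, 0, 0, 0.04], [20, 0, -0.036, 0, 0, 0, 0.04], [20, 0, -0.037, 0, 0, 0, 0.04], [20, 0, -0.037, 0, 0, 0, 0.04]])

```text
time_s: 9.68
eef_pos: [0.4974, -0.0753, 0.1809]
eef_rot: [0.119, 0.993, 0.0, -0.001]
wrist_force: [-0.4, -0.9, 0.5]
width: 0.363
```

```bash
python3 - <<'E'
from h import *
st()
f=snap("top","t9");g=snap("side","s9")
cv2.imwrite("pics/c10.png",cv2.resize(g["color"][110:250,270:430],(800,600),interpolation=cv2.INTER_CUBIC))
E
```

```text
t 9.68 pos [ 0.4974 -0.0753  0.1809] jawdeg 76.36 z [-0.002  0.001 -1.   ] F [-0.41 -0.92  0.52] w 0.363
q [ 0.56  0.47 -0.71  1.95  0.4   0.87  0.97]
```

View pics/c10.png

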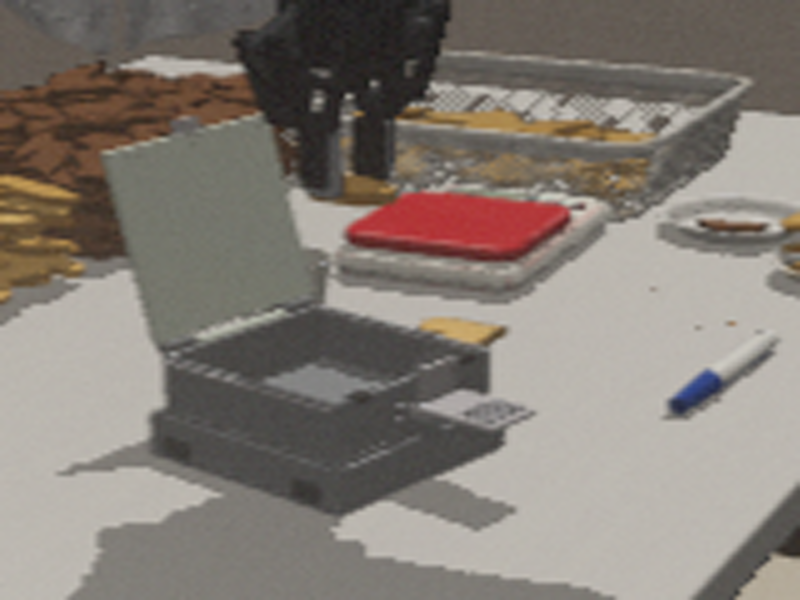

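The cookie is held level above the tin (355,190 in the crop), with the lid well clear. Descending.

Request:
step_arm(deltas=[[20, 0.001, 0, -0.025, 0, 0, 0], [20, 0.001, 0, -0.055, 0, 0, 0], [20, 0.001, 0, -0.085, 0, 0, 0], [20, 0.001, 0, -0.1, 0, 0, 0], [20, 0.001, 0, -0.11, 0, 0, 0]])

```text
time_s: 10.2
eef_pos: [0.4983, -0.0728, 0.0703]
eef_rot: [0.116, 0.993, 0.0, -0.001]
wrist_force: [0.1, 0.7, -0.6]
width: 0.361
```

Request:
step_arm(deltas=[[20, 0, 0, -0.004, 0, 0, 0], [20, 0, 0, -0.008, 0, 0, 0], [20, 0, 0, -0.01, 0, 0, 0], [20, 0, 0, -0.012, 0, 0, 0]])

```text
time_s: 10.53
eef_pos: [0.4999, -0.0744, 0.0609]
eef_rot: [0.118, 0.993, -0.0, 0.001]
wrist_force: [0.0, 0.6, -0.3]
width: 0.359
```

Request:
step_arm(deltas=[[20, 0, 0, -0.001, 0, 0, 0], [20, 0, 0, -0.003, 0, 0, 0], [20, 0, 0, -0.004, 0, 0, 0]])

```text
time_s: 10.78
eef_pos: [0.4995, -0.0747, 0.0565]
eef_rot: [0.118, 0.993, -0.0, 0.0]
wrist_force: [-0.2, -0.6, -0.1]
width: 0.359
```

Request:
step_arm(deltas=[[20, 0, 0, -0.001, 0, 0, 0], [20, 0, 0, -0.002, 0, 0, 0]])

```text
time_s: 10.95
eef_pos: [0.4994, -0.0746, 0.0544]
eef_rot: [0.118, 0.993, -0.0, 0.0]
wrist_force: [0.2, -0.3, -0.7]
width: 0.359
```

Request:
step_arm(deltas=[[20, 0, 0, -0.002, 0, 0, 0], [20, 0, 0, -0.004, 0, 0, 0]])

```text
time_s: 11.12
eef_pos: [0.4993, -0.0746, 0.0502]
eef_rot: [0.118, 0.993, 0.0, 0.0]
wrist_force: [0.7, 0.1, -0.2]
width: 0.363
```

Request:
step_arm(deltas=[[20, 0, 0, -0.001, 0, 0, 0], [20, 0, 0, -0.002, 0, 0, 0]])

```text
time_s: 11.28
eef_pos: [0.4992, -0.0745, 0.0481]
eef_rot: [0.118, 0.993, -0.0, -0.0]
wrist_force: [0.1, 0.3, 0.4]
width: 0.358
```

Request:
step_arm(deltas=[[20, 0, 0, -0.001, 0, 0, 0], [20, 0, 0, -0.002, 0, 0, 0]])

```text
time_s: 11.45
eef_pos: [0.4993, -0.0745, 0.0463]
eef_rot: [0.118, 0.993, -0.0, 0.0]
wrist_force: [-4.3, -0.0, 17.7]
width: 0.358
```

Contact at TCP z ≈ 0.047, rather stiff. I'll back off 1 mm and release.

Request:
step_arm(deltas=[[36, 0, 0, 0.001, 0, 0, 0], [45, 0, 0, 0.001, 0, 0, 0], [50, 0, 0, 0.001, 0, 0, 0]], grip_force=20)

```text
time_s: 11.7
eef_pos: [0.4993, -0.0745, 0.0473]
eef_rot: [0.118, 0.993, 0.0, 0.0]
wrist_force: [-0.0, 0.7, 0.4]
width: 0.5
```

Request:
step_arm(deltas=[[52, 0, 0, 0.004, 0, 0, 0], [52, 0, 0, 0.015, 0, 0, 0], [52, 0, 0, 0.04, 0, 0, 0], [52, 0, 0, 0.07, 0, 0, 0], [52, 0, 0, 0.1, 0, 0, 0]])

```text
time_s: 12.12
eef_pos: [0.4987, -0.0741, 0.149]
eef_rot: [0.117, 0.993, 0.0, -0.001]
wrist_force: [1.9, -0.5, -0.1]
width: 0.519
```

Request:
step_arm(deltas=[[40, -0.02, 0.005, 0.03, 0, 0, 0], [20, -0.05, 0.012, 0.05, 0, 0, 0], [0, -0.08, 0.018, 0.06, 0, 0, 0], [0, -0.09, 0.022, 0.06, 0, 0, 0], [0, -0.09, 0.022, 0.06, 0, 0, 0]])

```text
time_s: 12.53
eef_pos: [0.407, -0.0522, 0.2085]
eef_rot: [0.117, 0.993, -0.001, 0.0]
wrist_force: [0.1, 0.2, 0.1]
width: 0.0
```

```bash
python3 - <<'E'
from h import *
st()
f=snap("top","t10");g=snap("side","s10")
cv2.imwrite("pics/c11.png",np.hstack([cv2.resize(f["color"][120:260,310:440],(400,430)),cv2.resize(g["color"][110:250,280:410],(400,430))]))
E
```

```text
t 12.53 pos [ 0.407  -0.0522  0.2085] jawdeg 76.53 z [ 0.    -0.002 -1.   ] F [0.05 0.23 0.14] w 0.0
q [ 0.64  0.3  -0.79  2.12  0.29  0.83  1.  ]
```

View pics/c11.png

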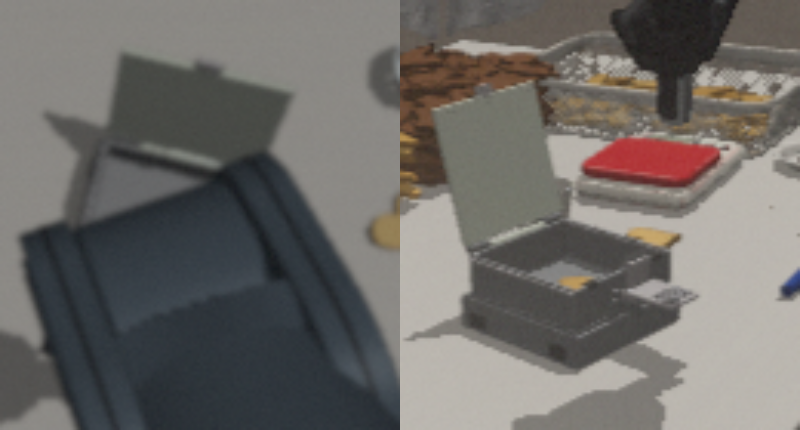

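The cookie lies flat inside the tin (orange at (575,283) in the side crop). Next I go over the raised lid and behind it.

Request:
step_arm(deltas=[[0, 0, 0, 0.03, 0, 0, 0], [0, 0.01, -0.002, 0.06, 0, 0, 0], [0, 0.04, -0.01, 0.07, 0, 0, 0], [0, 0.08, -0.019, 0.07, 0, 0, 0], [0, 0.12, -0.029, 0.07, 0, 0, 0]])

```text
time_s: 13.05
eef_pos: [0.532, -0.0826, 0.2781]
eef_rot: [0.118, 0.993, -0.0, 0.001]
wrist_force: [0.7, -0.1, 0.5]
width: 0.001
```

Request:
step_arm(deltas=[[0, 0.04, -0.01, 0, 0, 0, 0], [0, 0.08, -0.019, 0, 0, 0, 0], [0, 0.115, -0.027, 0, 0, 0, 0], [0, 0.12, -0.028, 0, 0, 0, 0], [0, 0.12, -0.028, 0, 0, 0, 0]])

```text
time_s: 13.47
eef_pos: [0.6515, -0.1099, 0.2747]
eef_rot: [0.118, 0.993, 0.001, -0.001]
wrist_force: [-1.6, 0.1, -0.4]
width: -0.003
```

```bash
python3 - <<'E'
from h import *
st()
f=snap("top","t11");g=snap("side","s11")
cv2.imwrite("pics/c12.png",np.hstack([cv2.resize(f["color"][120:260,310:440],(400,430)),cv2.resize(g["color"][90:230,270:400],(400,430))]))
E
```

```text
t 13.47 pos [ 0.6515 -0.1099  0.2747] jawdeg 76.43 z [-0.002  0.002 -1.   ] F [-1.6   0.07 -0.44] w -0.003
q [ 0.5   0.61 -0.72  1.42  0.4   1.27  1.08]
```

View pics/c12.png

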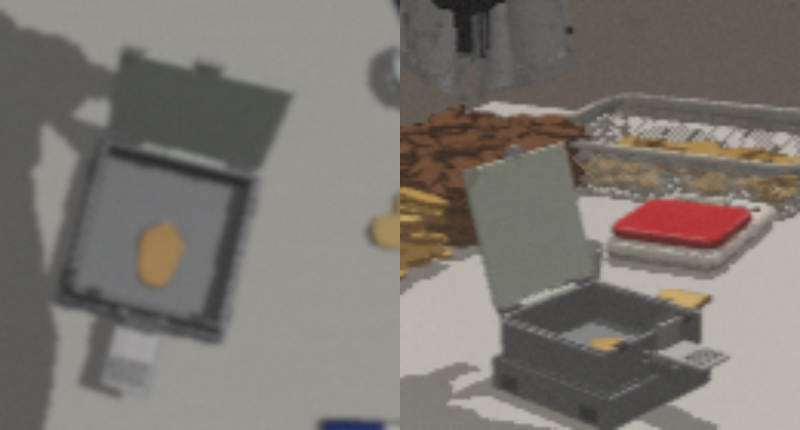

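The cookie lies flat in the middle of the tin: top crop (160,253), aligned with the tin. Now descend behind the lid.

Request:
step_arm(deltas=[[0, 0, 0, -0.025, 0, 0, 0], [0, 0, 0, -0.055, 0, 0, 0], [0, 0, 0, -0.08, 0, 0, 0], [0, 0, 0, -0.095, 0, 0, 0], [0, 0, 0, -0.095, 0, 0, 0]])

```text
time_s: 13.98
eef_pos: [0.6465, -0.1098, 0.1793]
eef_rot: [0.117, 0.993, -0.0, -0.003]
wrist_force: [-0.8, -1.3, -0.6]
width: -0.001
```

```bash
python3 - <<'E'
from h import *
s=st()
g=snap("side","s12")
cv2.imwrite("pics/c13.png",cv2.resize(g["color"][90:230,270:400],(600,600)))
C=np.array([.507,-.077]);ex=np.array([.9728,-.2317])
for th in(1.85,1.6,1.4,1.2,1.0,.8,.6,.4,.3,.2,.12,.0):
    r=108;X=62-r*np.cos(th)+4.5*np.sin(th)+11;Z=66.2+r*np.sin(th)+4.5*np.cos(th)+14
    w=C+ex*X/1000;print(th,round(X),round(Z),np.round(w,3),"rel",np.round(np.r_[w,Z/1000]-s["eef_pos"],3))
E
```

```text
t 13.98 pos [ 0.6465 -0.1098  0.1793] jawdeg 76.52 z [-0.006 -0.    -1.   ] F [-0.81 -1.26 -0.57] w -0.001
q [ 0.49  0.68 -0.69  1.56  0.47  1.08  1.02]
1.85 107 183 [ 0.611 -0.102] rel [-0.035  0.008  0.003]
1.6 81 188 [ 0.585 -0.096] rel [-0.061  0.014  0.009]
1.4 59 187 [ 0.564 -0.091] rel [-0.082  0.019  0.008]
1.2 38 182 [ 0.544 -0.086] rel [-0.102  0.024  0.003]
1.0 18 174 [ 0.525 -0.081] rel [-0.122  0.029 -0.006]
0.8 1 161 [ 0.508 -0.077] rel [-0.139  0.033 -0.019]
0.6 -14 145 [ 0.494 -0.074] rel [-0.153  0.036 -0.034]
0.4 -25 126 [ 0.483 -0.071] rel [-0.164  0.039 -0.053]
0.3 -29 116 [ 0.479 -0.07 ] rel [-0.168  0.039 -0.063]
0.2 -32 106 [ 0.476 -0.07 ] rel [-0.171  0.04  -0.073]
0.12 -34 98 [ 0.474 -0.069] rel [-0.172  0.041 -0.082]
0.0 -35 85 [ 0.473 -0.069] rel [-0.174  0.041 -0.095]
```

View pics/c13.png

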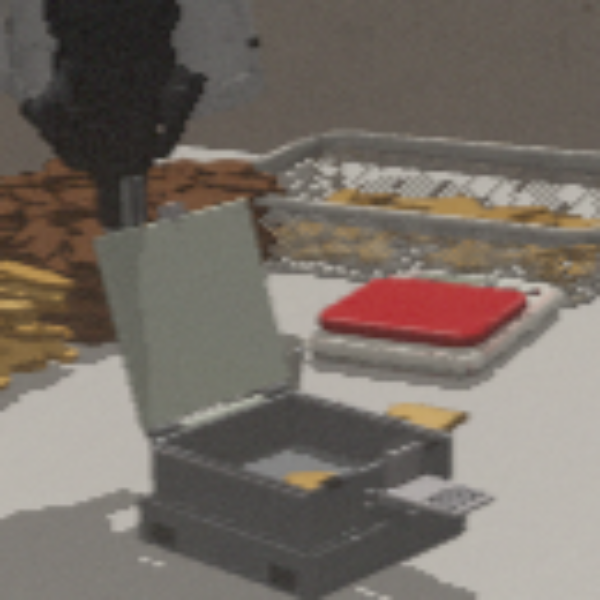

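The fingers are behind the lid, tips below its top edge. Now I push it forward and follow it down its arc.

Request:
step_arm(deltas=[[0, -0.012, 0.003, -0.002, 0, 0, 0], [0, -0.025, 0.006, -0.002, 0, 0, 0], [0, -0.038, 0.009, 0, 0, 0, 0], [0, -0.05, 0.012, 0.002, 0, 0, 0], [0, -0.062, 0.014, 0.003, 0, 0, 0]])

```text
time_s: 14.45
eef_pos: [0.5874, -0.0949, 0.1877]
eef_rot: [0.117, 0.993, -0.0, 0.002]
wrist_force: [1.0, -0.3, 0.2]
width: 0.0
```

Request:
step_arm(deltas=[[0, -0.01, 0.002, 0, 0, 0, 0], [0, -0.02, 0.005, 0, 0, 0, 0], [0, -0.03, 0.007, 0, 0, 0, 0], [0, -0.04, 0.01, -0.002, 0, 0, 0]])

```text
time_s: 14.78
eef_pos: [0.5476, -0.0855, 0.1857]
eef_rot: [0.118, 0.993, -0.0, 0.002]
wrist_force: [0.9, -0.1, -0.8]
width: -0.0
```

```bash
python3 - <<'E'
from h import *
s=st()
g=snap("side","s13")
cv2.imwrite("pics/c14.png",cv2.resize(g["color"][90:230,270:400],(600,600)))
E
```

```text
t 14.78 pos [ 0.5476 -0.0855  0.1857] jawdeg 76.48 z [ 0.004 -0.001 -1.   ] F [ 0.86 -0.11 -0.79] w -0.0
q [ 0.55  0.53 -0.73  1.83  0.43  0.94  0.97]
```

View pics/c14.png

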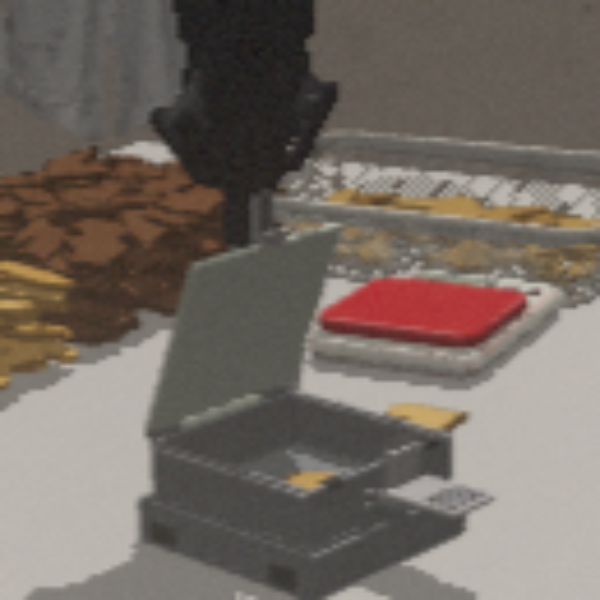

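The lid is being pushed forward past upright. Continuing along the arc.

Request:
step_arm(deltas=[[0, -0.01, 0.002, -0.005, 0, 0, 0], [0, -0.022, 0.005, -0.012, 0, 0, 0], [0, -0.031, 0.007, -0.018, 0, 0, 0], [0, -0.04, 0.009, -0.026, 0, 0, 0]])

```text
time_s: 15.17
eef_pos: [0.5081, -0.0763, 0.1591]
eef_rot: [0.118, 0.993, -0.0, 0.002]
wrist_force: [1.1, 0.1, 0.5]
width: 0.004
```

Request:
step_arm(deltas=[[0, -0.008, 0.002, -0.007, 0, 0, 0], [0, -0.014, 0.003, -0.015, 0, 0, 0], [0, -0.02, 0.005, -0.025, 0, 0, 0], [0, -0.025, 0.006, -0.034, 0, 0, 0]])

```text
time_s: 15.5
eef_pos: [0.4832, -0.0704, 0.1246]
eef_rot: [0.118, 0.993, -0.0, 0.002]
wrist_force: [0.9, -1.1, 0.8]
width: 0.0
```

```bash
python3 - <<'E'
from h import *
s=st()
g=snap("side","s14")
cv2.imwrite("pics/c15.png",cv2.resize(g["color"][90:230,270:400],(600,600)))
E
```

```text
t 15.5 pos [ 0.4832 -0.0704  0.1246] jawdeg 76.49 z [ 0.003 -0.001 -1.   ] F [ 0.93 -1.08  0.84] w 0.0
q [ 0.52  0.53 -0.69  2.06  0.51  0.73  0.85]
```

View pics/c15.png

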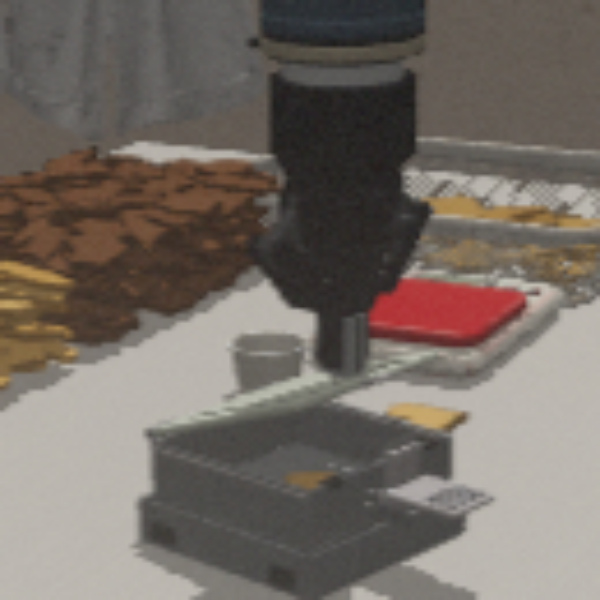

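The lid is at about 0.4 rad with the fingertips on it. Continuing down, then slowly through the hook.

Request:
step_arm(deltas=[[0, -0.003, 0, -0.007, 0, 0, 0], [0, -0.005, 0.001, -0.014, 0, 0, 0], [0, -0.007, 0.001, -0.02, 0, 0, 0], [0, -0.009, 0.001, -0.025, 0, 0, 0]])

```text
time_s: 15.88
eef_pos: [0.4737, -0.0695, 0.0981]
eef_rot: [0.118, 0.993, 0.0, 0.0]
wrist_force: [0.5, 0.1, 0.4]
width: -0.001
```

Request:
step_arm(deltas=[[0, 0, 0, -0.002, 0, 0, 0], [0, 0, 0, -0.004, 0, 0, 0], [0, 0, 0, -0.005, 0, 0, 0]])

```text
time_s: 16.13
eef_pos: [0.4727, -0.0695, 0.0931]
eef_rot: [0.118, 0.993, -0.0, -0.001]
wrist_force: [-3.5, 1.2, 6.1]
width: 0.005
```

Request:
step_arm(deltas=[[0, 0, 0, -0.001, 0, 0, 0], [0, 0, 0, -0.002, 0, 0, 0]])

```text
time_s: 16.3
eef_pos: [0.4725, -0.0694, 0.0913]
eef_rot: [0.118, 0.993, -0.0, -0.001]
wrist_force: [-4.6, 2.2, 8.6]
width: -0.0
```

Request:
step_arm(deltas=[[0, 0, 0, -0.001, 0, 0, 0], [0, 0, 0, -0.002, 0, 0, 0]])

```text
time_s: 16.47
eef_pos: [0.4732, -0.0696, 0.0893]
eef_rot: [0.118, 0.993, -0.0, -0.0]
wrist_force: [0.6, -0.7, -0.0]
width: 0.001
```

Force peaked at 8.6 N, then dropped to zero: apparently the click. I'll confirm with a gentle touch before lifting.

Request:
step_arm(deltas=[[0, 0, 0, -0.001, 0, 0, 0], [0, 0, 0, -0.002, 0, 0, 0]])

```text
time_s: 16.63
eef_pos: [0.4735, -0.0696, 0.0872]
eef_rot: [0.118, 0.993, 0.0, 0.0]
wrist_force: [0.5, 0.2, 0.0]
width: -0.0
```

Request:
step_arm(deltas=[[0, 0, 0, -0.001, 0, 0, 0], [0, 0, 0, -0.001, 0, 0, 0]])

```text
time_s: 16.8
eef_pos: [0.4735, -0.0696, 0.0862]
eef_rot: [0.118, 0.993, 0.0, 0.0]
wrist_force: [-0.0, 0.6, 0.5]
width: 0.002
```

```bash
python3 - <<'E'
from h import *
s=st()
g=snap("side","s15")
cv2.imwrite("pics/c16.png",cv2.resize(g["color"][130:230,280:400],(720,600)))
E
```

```text
t 16.8 pos [ 0.4735 -0.0696  0.0862] jawdeg 76.48 z [ 0.  0. -1.] F [-0.05  0.63  0.48] w 0.002
q [ 0.48  0.57 -0.63  2.11  0.58  0.63  0.78]
```

View pics/c16.png

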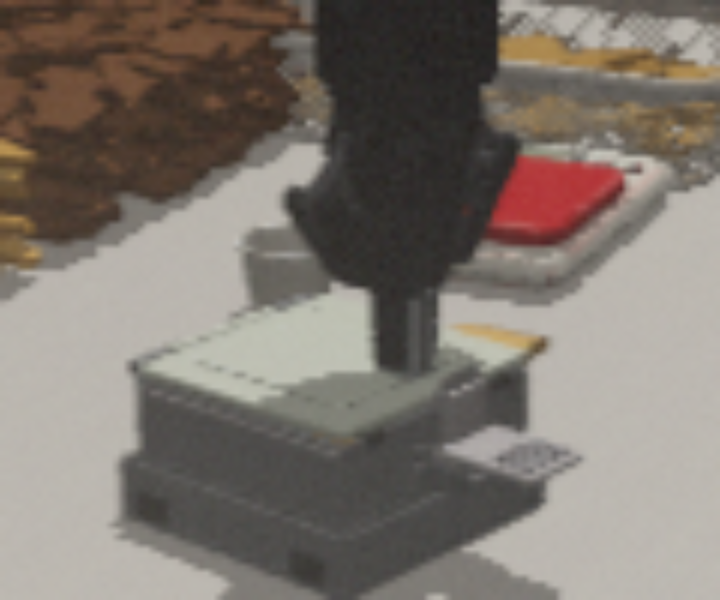

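Shut, with the tab level. Lifting away and watching that it holds.

Request:
step_arm(deltas=[[0, 0, 0, 0.005, 0, 0, 0], [0, 0, 0, 0.025, 0, 0, 0], [0, 0, 0, 0.055, 0, 0, 0], [0, 0, 0.02, 0.09, 0, 0, 0], [0, 0, 0.05, 0.12, 0, 0, 0]])

```text
time_s: 17.27
eef_pos: [0.473, -0.0216, 0.2075]
eef_rot: [0.12, 0.993, -0.0, -0.0]
wrist_force: [1.6, -0.5, 0.8]
width: -0.001
```

Request:
step_arm(deltas=[[0, 0, 0.04, 0.02, 0, 0, 0], [0, 0, 0.08, 0.04, 0, 0, 0], [0, 0, 0.12, 0.05, 0, 0, 0], [0, 0, 0.15, 0.05, 0, 0, 0], [0, 0, 0.15, 0.05, 0, 0, 0]])

```text
time_s: 17.68
eef_pos: [0.4726, 0.1383, 0.2581]
eef_rot: [0.113, 0.994, 0.003, 0.002]
wrist_force: [0.2, 0.3, 0.8]
width: 0.002
```

Request:
step_arm(deltas=[[0, 0, 0.03, 0, 0, 0, 0], [0, 0, 0.06, 0, 0, 0, 0], [0, 0, 0.09, 0, 0, 0, 0], [0, 0, 0.1, 0, 0, 0, 0], [0, 0, 0.1, 0, 0, 0, 0]])

```text
time_s: 18.1
eef_pos: [0.4724, 0.2329, 0.2561]
eef_rot: [0.115, 0.993, 0.001, -0.0]
wrist_force: [0.8, 0.4, 0.2]
width: -0.0
```

```bash
python3 - <<'E'
from h import *
s=st()
f=snap("top","t16");g=snap("side","s16")
cv2.imwrite("pics/c17.png",np.hstack([cv2.resize(f["color"][130:270,310:440],(400,430)),cv2.resize(g["color"][110:250,280:410],(400,430))]))
a=cv2.imread("pics/t1.png")
d=cv2.absdiff(a,f["color"]).max(2)
for n,(x,y) in dict(heart=(441,192),cup=(447,143),stamp=(215,143),marker=(443,260),timer=(196,266),tin=(362,195),purple=(254,219)).items(): print(n,d[y-18:y+18,x-25:x+25].mean().round(1),(d[y-18:y+18,x-25:x+25]>40).sum())
E
```

```text
t 18.1 pos [0.4724 0.2329 0.2561] jawdeg 76.76 z [-0.     0.002 -1.   ] F [0.8  0.35 0.21] w -0.0
q [ 0.02  0.43 -0.82  1.79  0.36  1.07  0.41]
heart 28.1 0
cup 25.5 0
stamp 25.5 0
marker 27.3 0
timer 71.7 1752
tin 30.9 0
purple 44.6 600
```

View pics/c17.png

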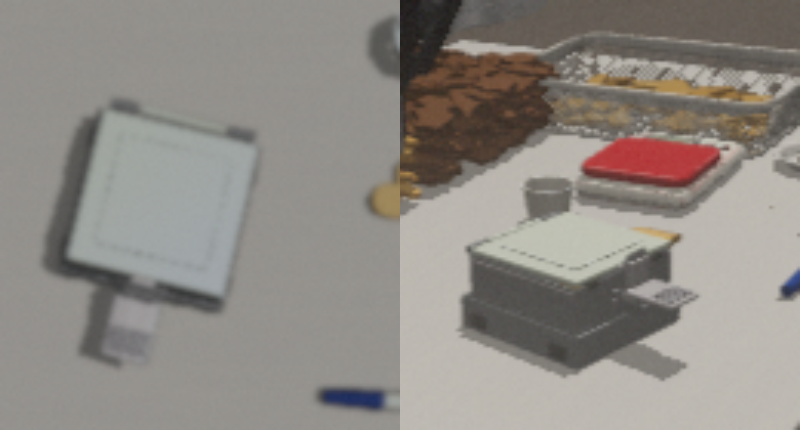

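View pics/t16.png

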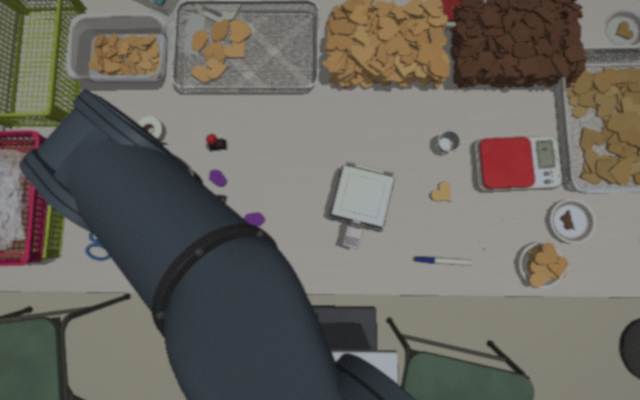

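The lid is held shut with the tab home; the heart, cup, stamp and marker have not moved. The arm hides the timer from above, so I'll check it in the side view and then hand in.

```bash
python3 - <<'E'
from h import *
a=cv2.imread("pics/s1.png");b=cv2.imread("pics/s16.png")
for n,im in(("before",a),("after",b)):
    print(n,cv2.matchTemplate(im[270:345,270:355],a[285:330,290:335],cv2.TM_CCOEFF_NORMED).max(),cv2.minMaxLoc(cv2.matchTemplate(im[270:345,270:355],a[285:330,290:335],cv2.TM_CCOEFF_NORMED))[3])
print(env.job_done())
E
```

```text
before 1.0 (20, 15)
after 0.6772541 (40, 1)
the job is handed in; nothing more can be done
None
```

View pics/s16.png

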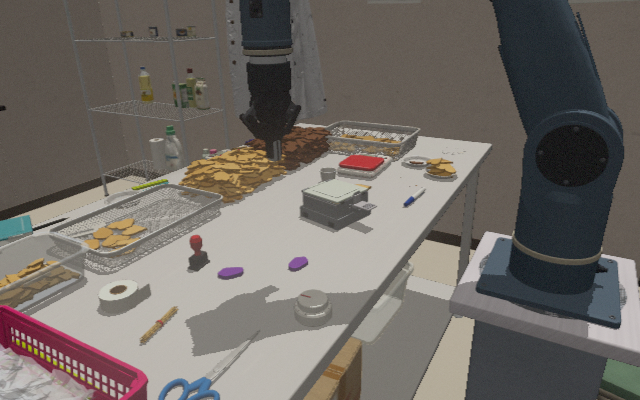

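The oblong cookie is shut in the tin and the latch is holding the lid. I handed the job in after about 18 s; it reports no verdict.

- **Opening:** I pressed the tab with about 5 N of vertical force, and the lid popped fully open.
- **Cookie:** I picked up the tan oblong and set it on the tin floor. It touched down harder than I meant to, reading about 18 N at the wrist, just under your 20 N guide. I backed off 1 mm before letting go. A picture taken before closing showed it lying flat in the middle.
- **Closing:** I swung the lid down from behind. The force peaked at 8.6 N, then dropped to zero as the latch clicked.

**Last checks:**
- After I lifted away, both cameras showed the lid shut and the tab home, with the arm clear of everything.
- From above, the heart cookie, cup, stamp and marker showed no movement.
- The image-match check on the timer failed (score 0.68, wrong spot), and I had handed in before seeing that result. The arm hid the timer from above. The side picture shows it where it was, at about (313,307), with the arm's shadow across it, which probably upset the match. I never touched it as far as I know.

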